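Tip two bottle carriers to find the stamped one and push it to the line

ROBOT

A 6-joint arm with a two-finger parallel gripper is mounted at the origin on the work surface. World frame = base frame: x ahead of the robot, y to its left, z up, the work surface at z = 0. Lengths are in mm, angles in rad, forces in N, time in s.
With the tool pointing down it reaches from about 350 to 950 mm from the base axis. Payload 17.4 kg.
Tool frame: the origin (TCP) lies at the very end of the fingers, on their centre line; the grasp point (between the pads) lies 19 mm behind it; z points along the fingers, y is the line along which they close (so a half turn about z gives the same grasp; the last joint's range is limited). The gripper opens to 93 mm and grips with 3 to 60 N. Pads are 15 mm wide; open, the fingers measure 128 mm over their backs; the gripper's body (75 mm by 188 mm) begins 65 mm behind the grasp point.
Start: joints at [1.149, 0.116, 1.442, -0, 1.584, -0.038], TCP at [252.76, 625.895, 218.646] pointing down, gripper open.
Joint ranges: [-2.83, 2.83], [-0.83, 2.19], [0.07, 2.5], [-1.14, 4.28], [0.01, 3], [-2.97, 2.97]. Speed limits (rad/s): [1.89, 1.89, 2.22, 3.14, 3.14, 3.14].

INTERFACE

Orientations are given as a rotation vector (axis times angle).
In Python, from cell import bot gives the robot as it stands. Calls block until the motion is done:
- bot.movep(position, orientation): joint-space move of the TCP to a pose.
- bot.servo_line(position, feed=150, rotation=None, max_force=None): straight line of the TCP; rotation=None keeps the orientation; feed is the mean speed in mm/s. With max_force (N) it stops when the force on the tool has changed by that much, and returns True; else False.
- bot.movej(angles): joint-space move.
- bot.move_gripper(opening, effort=None): opening from 0.0 (shut) to 1.0 (fully open); effort is the grip in N (None keeps the last); returns when the fingers have stopped.
- bot.sleep(seconds).
- bot.solve_ik(position, orientation): joint angles nearest the present ones, or None.
- bot.get_obs(): the state.
- bot.grab_frame(name): name is "scene" or "top"; returns the picture (420x560x3 uint8, red, green, blue); there is no depth.
- bot.get_calibration(name): a dict with "K" (3x3 intrinsics, pixels), "R" (3x3) and "t" (3): a world point X has camera coordinates R X + t. Camera axes: x right, y down, z forward; pixel columns grow to the right and rows downward; lengths in mm; the calibration is good to about 2 mm. A picture is of the moment at which its call begins. get_calibration takes no time and is no camera call.
A pose or a line that the arm cannot do raises bot.MotionError and nothing moves.
- bot.hand_in(): hands the job in; it is judged then, once.
The state is a dict: "clock": time; "joint_positions": joint angles; "qd": joint speeds; "effort": joint torques, N m; "tool_pos": TCP position; "tool_rot": TCP orientation; "force": force on the tool from outside, world axes, zero at the start; "wrist_torque": the same for the moment, N m; "gripper_width": opening from 0.0 (shut) to 1.0 (fully open); "grasp_force": force on a finger pad.
Only numpy, scipy, OpenCV 4.12 (cv2) and the standard library are available. Lean on these libraries where they do the work, as an engineer would, in place of code of your own. Each camera call takes 0.05 s, during which the arm holds its last target. There are 200 camera calls.

TASK

One of the two bottle carriers has a red stamp on its underside. Hook your fingertips loosely over each handle, the left carrier first and then the right, and tip it well over towards the robot on its front edge, about 70 degrees, until its underside can be seen, then set it back on its feet without letting it fall over or drop. Then push the stamped carrier towards the robot until its front edge lies on the yellow dispatch tape, square with it, and leave the other where it stood; never pinch or lift a carrier, and do not disturb the bottles and other things around them.

Things in the scene. Friction and masses are not known exactly. Their poses are not given: they have to be found in the camera images.
- carrier_1: bottle carrier: open white plastic tray 90 mm deep (its x), 132 mm wide (its y), walls 46 mm high, a blue plate of 2 x 4 wells inside, a steel bail handle over it. 0.3 to 0.65 kg. Origin at the centre of its underside, on the bench; x points away from the robot to within 12 degrees, z up. May stand on the left or the right; from above the two carriers look alike
- carrier_2: the other bottle carrier, the same in every way (size, mass, axes, origin) as carrier_1 but for the underside; stands on the side where carrier_1 does not
- front_foot_1 (a point): middle of the lower front edge (robot side) of carrier_1, 45 mm from its origin along -x, at bench height: the rubber skid (4 mm high) on which it is tipped and which hardly slips meanwhile. Tipped about 49 degrees the carrier passes its balance and wants to go on over, later to drop back: hold it on both sides of the bar, fingers well down past it
- front_foot_2 (a point): the same point of carrier_2
- handle_1 (a point): centre of the handle bar of carrier_1, 150 mm straight above its origin: a fixed round steel bar 12 mm thick along the carrier's y, held by a 12 mm upright at each end (121 mm apart), with a free window about 100 mm high between it and the tray
- handle_2 (a point): the same point of carrier_2
- stamp (a point): centre of the stamp: a red ring (66 mm across) round a red disc (50 mm across) on the white underside of one of the carriers; the other underside is plain white. Out of sight until that carrier is tipped; seen from the camera beyond the far side of the bench once it is tipped about 70 degrees towards the robot
- dispatch_line: yellow tape on the bench, 50 mm wide (its x) and 480 mm long (its y), running across in front of the robot between it and the carriers, flat (things slide over it freely); origin at its centre, x points away from the robot to within about 6 degrees
- vial_clear: a capped clear glass sample vial, 28 mm diameter, 95 mm tall, white cap, standing in the gap between the two carriers; origin at the centre of its underside
- vial_side: a capped clear glass sample vial, 28 mm diameter, 95 mm tall, black cap, standing to the left of the carriers; origin at the centre of its underside
- amber_bottle: an amber glass reagent bottle with a black cap, 70 mm diameter, 150 mm tall, on the right; origin at the centre of its underside
- wash_bottle: a milky plastic wash bottle, 74 mm diameter, 212 mm tall with its bent spout, on the left; origin at the centre of its underside
- beaker: an empty glass beaker, 70 mm across the rim, 90 mm tall, on the right; origin at the centre of its underside
- marker_pen: a black and blue marker pen, 140 mm long, 17 mm thick, lying on the left; origin under its middle, x along it
Mind the look-alikes: they are no part of the job. Leave any turquoise look-alike of the carrier_2 alone.

How it is judged:
By the outcome, as a careful person would: the job done as asked, in the order asked, and still so for the second after the job is handed in, with the robot touching nothing.
It also fails if it takes over 70 s, if anything falls off the work surface, if the arm or the gripper's body presses on something with over 40 N, if the wrist force passes 120 N, or if a joint passes its speed limit or range.

## Working session

There is one attempt and no reset: what is moved stays moved. The work goes in short steps, each a Python script; the robot and the scene stay as the last script left them, time stands still between calls to the robot, and variables do not carry over. Pictures are saved under pics/ and viewed, at most 10 in all, crops included, and the job is handed in when it is done.

```bash
mkdir -p pics; python3 - <<'E'
from cell import bot
import cv2,numpy as np
for n in("scene","top"):
    f=bot.grab_frame(n);cv2.imwrite(f"pics/{n}0.png",cv2.resize(f[:,:,::-1],(800,600),interpolation=cv2.INTER_CUBIC))
    c=bot.get_calibration(n);print(n,np.round(c["K"],1).tolist(),np.round(c["R"],3).tolist(),np.round(c["t"]).tolist(),-c["R"].T@c["t"])
o=bot.get_obs();print(o["clock"],o["tool_rot"],o["force"])
E
```

```text
scene [[398.4, 0.0, 272.9], [0.0, 398.4, 206.3], [0.0, 0.0, 1.0]] [[-0.206, 0.978, -0.014], [0.527, 0.098, -0.844], [-0.825, -0.182, -0.536]] [107.0, -175.0, 1316.0] [1199.76317062  151.19106313  558.690688  ]
top [[442.8, 0.0, 282.7], [0.0, 442.8, 205.4], [0.0, 0.0, 1.0]] [[-0.01, -0.999, -0.032], [-0.996, 0.013, -0.085], [0.085, 0.031, -0.996]] [31.0, 521.0, 1007.0] [ 433.2500144    -6.93635437 1047.69751218]
0.1 [-5.99070487e-01 -3.08369095e+00  1.57178535e-03] [ 0.76912882  0.40019445 -0.23169506]
```

View pics/scene0.png

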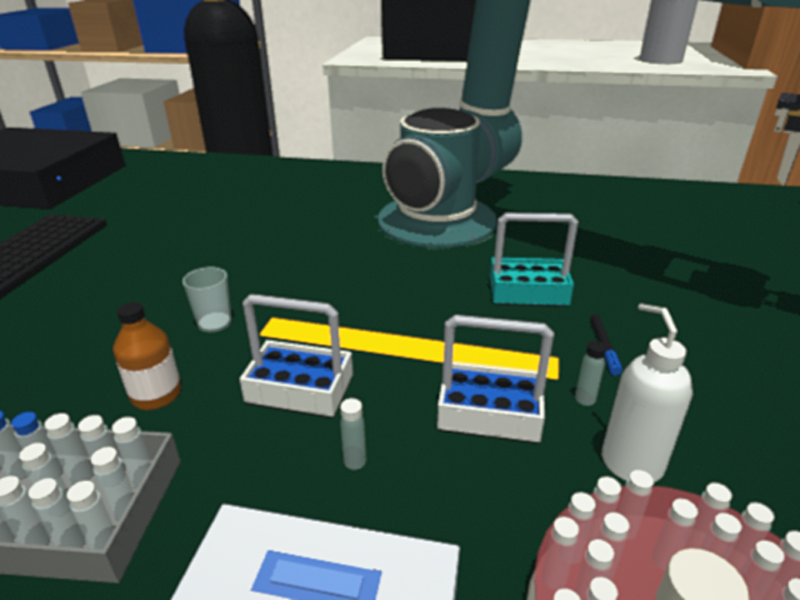

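View pics/top0.png

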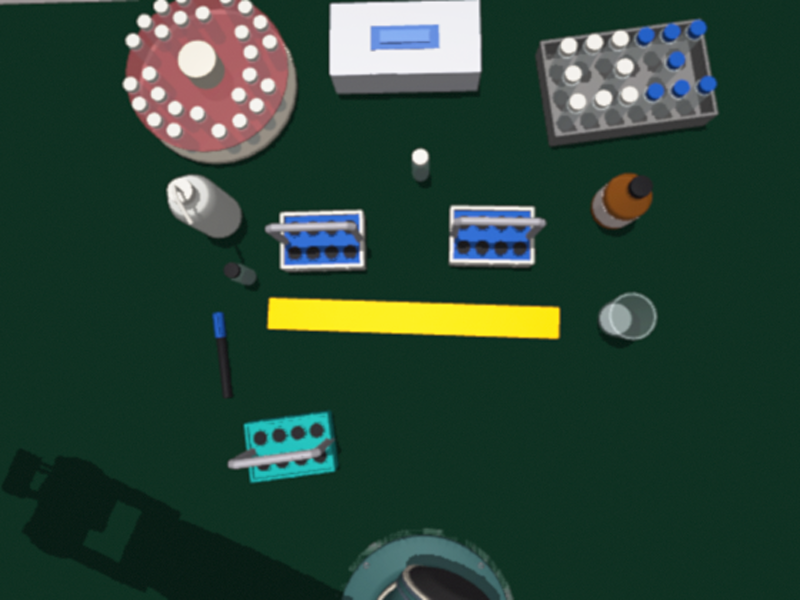

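The two white carriers are at top-view pixels (322,240) on the left and (492,236) on the right. The turquoise look-alike at (290,447) is not part of the job. The tape is centred at (414,318) and the clear vial's cap at (420,157). I'll confirm this in an enlarged crop.

```bash
python3 - <<'E'
from cell import bot
import cv2,numpy as np
f=bot.grab_frame("top");cv2.imwrite("pics/crop1.png",cv2.resize(f[130:245,180:400,::-1],(792,414),interpolation=cv2.INTER_CUBIC))
E
```

```text
(no output)
```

View pics/crop1.png

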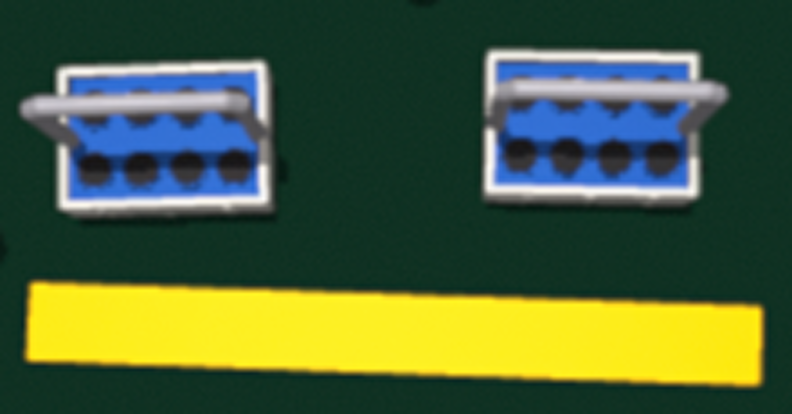

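```bash
cat > h.py <<'E'
import numpy as np,cv2
from cell import bot
def ray(cam,uv,z):
    c=bot.get_calibration(cam);C=-c["R"].T@c["t"]
    d=c["R"].T@np.linalg.solve(c["K"],[*uv,1]);return C+d*(z-C[2])/d[2]
def proj(cam,X):
    c=bot.get_calibration(cam);p=c["K"]@(c["R"]@np.array(X,float)+c["t"]);return p[:2]/p[2]
E
python3 - <<'E'
from h import *
cr=lambda p:(180+(p[0]+.5)/3.6-.5,130+(p[1]+.5)/3.6-.5)
def rect(n,P,z):
    q=np.array([ray("top",cr(p),z) for p in P])[:,:2]
    TL,TR,BR,BL=q
    w=(TL+BL-TR-BR)/2;d=(TL+TR-BL-BR)/2
    print(n,"c",q.mean(0).round(1),"w",np.linalg.norm(w).round(1),"d",np.linalg.norm(d).round(1),"yaw w,d deg",np.degrees([np.arctan2(-w[0],w[1]),np.arctan2(d[1],d[0])]).round(1))
rect("L",[(57,68),(267,61),(271,207),(58,210)],46)
rect("R",[(485,50),(698,53),(699,195),(485,192)],46)
rect("tape",[(30,282),(763,305),(762,386),(25,361)],0)
for n,a,b in(("L",(27,107),(243,101)),("R",(502,89),(722,94))):
    A,B=ray("top",cr(a),150),ray("top",cr(b),150);w=A-B
    print(n,"bar",((A+B)/2).round(1),np.linalg.norm(w).round(1),np.degrees(np.arctan2(-w[0],w[1])).round(1))
s=lambda u,v:(u*.7,v*.7)
for n,p,z in(("vial cap",(420,157),95),("side cap",(232,270),95),("beaker",(636,315),90),("wash",(190,190),180),("amber",(640,187),150),("turq bar",(278,458),150)):print(n,ray("top",s(*p),z).round())
for n,p,z in(("L",((448,320),(550,328)),150),("R",((248,300),(336,308)),150)):
    A,B=[ray("scene",s(*q),z) for q in p];print(n,"scene bar",((A+B)/2).round(1))
from scipy.spatial.transform import Rotation as R
o=bot.get_obs();print(R.from_rotvec(o["tool_rot"]).as_matrix().round(3).tolist())
E
```

```text
L c [608.  156.3] w 135.6 d 93.0 yaw w,d deg [0.5 1.1]
R c [ 612.8 -116.3] w 134.7 d 91.0 yaw w,d deg [-1.7 -1. ]
tape c [482.7  12.3] w 483.5 d 52.7 yaw w,d deg [-2.5 -2.8]
L bar [608.8 155.6 150. ] 124.5 0.7
R bar [ 611.6 -116.8  150. ] 124.5 -2.3
vial cap [725.  -4.  95.]
side cap [554. 286.  95.]
beaker [ 478. -325.   90.]
wash [658. 321. 180.]
amber [ 658. -318.  150.]
turq bar [281. 200. 150.]
L scene bar [611.6 158.3 150. ]
R scene bar [ 616.1 -109.8  150. ]
[[-0.927, 0.374, -0.0], [0.374, 0.927, -0.001], [0.0, -0.001, -1.0]]
```

The measured sizes agree with those given (about 132 x 90, bar about 121). Left carrier: (608.5, 156), yaw 0.7°. Right carrier: (612.5, -116.5), yaw -1.9°. Tape: (483, 12), yaw -2.6°. Next I go down over the left handle with the fingers loosely around the bar.

```bash
cat >> h.py <<'E'
from scipy.spatial.transform import Rotation as Rn
L=(608.6,156.,.7);R_=(612.3,-116.5,-1.9)
DEEP=35
def rot(yaw,tilt,close_x=True):
    """tool z tilted forward (away from robot) by tilt deg from straight down; closing line along carrier x or y"""
    a,t=np.radians([yaw,tilt]);u=np.array([np.cos(a),np.sin(a),0]);v=np.array([-u[1],u[0],0])
    z=np.sin(t)*u-np.array([0,0,np.cos(t)])
    y=np.cross(z,v) if close_x else v
    y=y*np.sign(y@u) if close_x else y
    return Rn.from_matrix(np.c_[np.cross(y,z),y,z]).as_rotvec(),z,u
def hook(c,th,phi=15):
    r,z,u=rot(c[2],phi*th/70)
    a=np.radians(th)+np.arctan2(150,45);rad=np.hypot(150,45)
    bar=np.array([c[0],c[1],0])-45*u+rad*np.cos(a)*u+[0,0,rad*np.sin(a)]
    return bar+DEEP*z,r
def over(c):
    p,r=hook(c,0);bot.movep([p[0],p[1],260],r)
    bot.servo_line(p,feed=110,max_force=12) and print("CONTACT")
    bot.move_gripper(.215);st()
def st():
    o=bot.get_obs();print(round(o["clock"],2),o["tool_pos"].round(1) if hasattr(o["tool_pos"],"round") else o["tool_pos"],"F",np.round(o["force"],1),"gw",round(o["gripper_width"],3),"gf",o["grasp_force"])
def save(cam,box,name):
    f=bot.grab_frame(cam);x0,y0,x1,y1=box;f=f[y0:y1,x0:x1,::-1];s=min(800/(x1-x0),600/(y1-y0))
    cv2.imwrite("pics/"+name,cv2.resize(f,None,fx=s,fy=s,interpolation=cv2.INTER_CUBIC))
E
python3 - <<'E'
from h import *
for c in(L,R_):
  for th in(0,40,72):
    p,r=hook(c,th);print(np.round(p),np.round(bot.solve_ik(p,r),2))
bot.move_gripper(.37)
p=np.array(bot.get_obs()["tool_pos"]);bot.servo_line(p+[0,0,70],feed=150)
over(L);save("scene",(260,180,480,345),"hook1.png")
E
```

```text
[609. 156. 115.] [ 0.21  0.06  1.67 -0.    1.41  0.2 ]
[507. 155. 109.] [ 0.27 -0.25  1.97 -0.04  1.27  0.27]
[444. 154.  55.] [ 0.33 -0.44  2.22 -0.09  1.11  0.35]
[ 612. -116.  115.] [-0.23  0.05  1.68 -0.    1.41 -0.2 ]
[ 511. -113.  109.] [-0.29 -0.27  1.99  0.04  1.28 -0.26]
[ 448. -111.   55.] [-0.35 -0.48  2.24  0.09  1.12 -0.35]
5.9 [608.6 156.  115. ] F [-0.7 -0.   0.5] gw 0.216 gf 0.0
```

View pics/hook1.png

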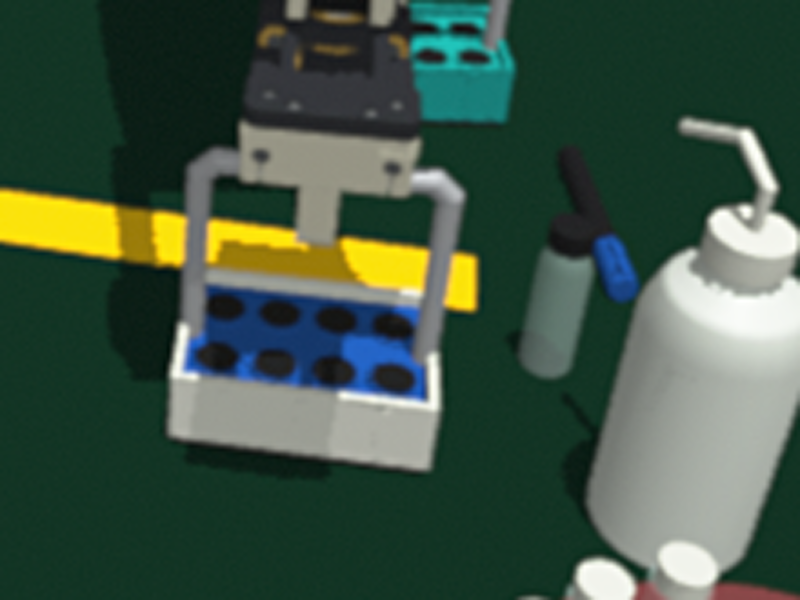

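The crop shows the fingertips around the left bar (bar at about (320,170), fingertip at (318,240)), carrier upright and forces near zero. Now I tip it.

```bash
cat >> h.py <<'E'
def tip(c,ths,feed=45):
    for th in ths:
        p,r=hook(c,th);bot.servo_line(p,feed=feed,rotation=r);o=bot.get_obs();print(th,round(o["clock"],1),np.round(o["force"],1),end=" | ")
    print()
E
python3 - <<'E'
from h import *
tip(L,[10,20,30,40,50,60,71]);bot.sleep(.2)
save("scene",(220,130,480,325),"tipL.png");st()
E
```

```text
10 6.7 [1.9 0.3 1.2] | 20 7.4 [1.  0.7 1. ] | 30 8.1 [ 1.7 -0.1 -0.2] | 40 8.8 [ 0.9 -0.2  0.2] | 50 9.6 [-0.3  0.4 -0.2] | 60 10.3 [-2.5 -0.7  0.1] | 71 11.1 [-4.1 -0.8  1.5] | 
11.35 [445.7 154.   57.8] F [-5.6 -0.3  1.4] gw 0.213 gf 1.9283636659383774
```

View pics/tipL.png

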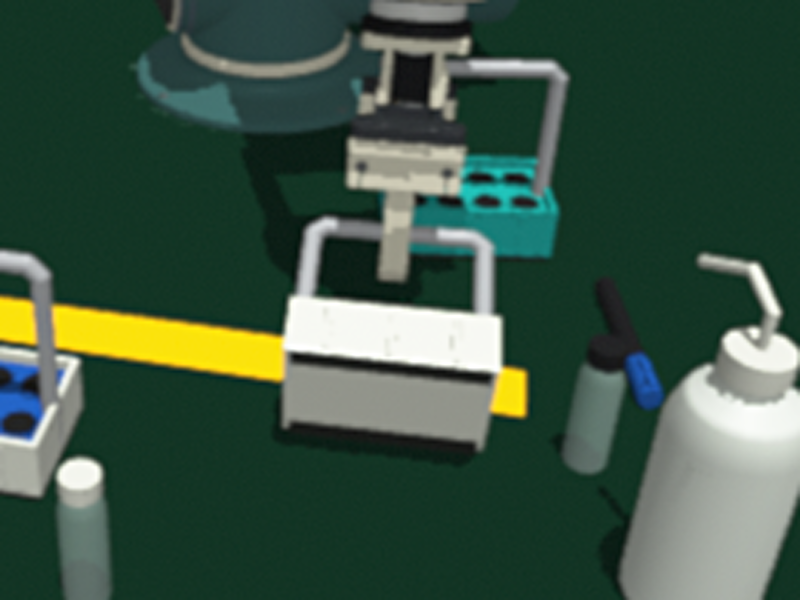

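The left underside, at about (390,390), is plain white, and the carrier is tipped about 70° and held. I set it back on its feet, then hook and tip the right one.

```bash
python3 - <<'E'
from h import *
tip(L,[60,50,40,30,20,10],50);tip(L,[4,0],20)
bot.move_gripper(.37);st()
p=np.array(bot.get_obs()["tool_pos"]);bot.servo_line([p[0],p[1],260],feed=130)
over(R_);save("scene",(130,180,400,345),"hookR.png")
E
```

```text
60 12.1 [-1.7 -0.1 -0.4] | 50 12.8 [-1.2 -0.4 -0.3] | 40 13.4 [ 1.8 -0.5  0.8] | 30 14.1 [ 0.3  0.1 -0.1] | 20 14.8 [ 1.  -0.4  0.8] | 10 15.4 [1.9 0.3 0.6] | 
4 16.4 [ 1.4  0.2 -0.6] | 0 17.0 [-0.4  0.2 -1.3] | 
17.53 [608.6 156.  115. ] F [-0.4 -0.6 -0.6] gw 0.368 gf 0.0
21.82 [ 612.3 -116.5  115. ] F [0.7 0.5 0.4] gw 0.211 gf 0.0
```

View pics/hookR.png

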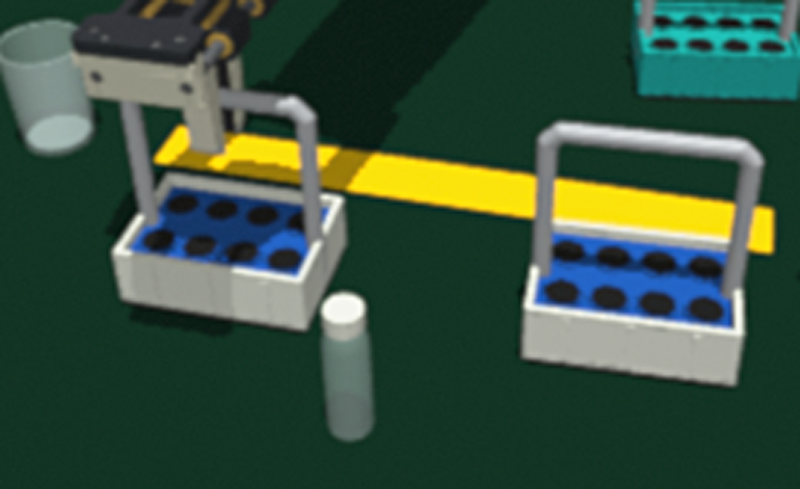

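The left carrier is upright again at (635,290). The right bar, near (225,95), is between the fingers at (205,130) and (235,110). Now I tip the right one.

```bash
python3 - <<'E'
from h import *
tip(R_,[10,20,30,40,50,60,71]);bot.sleep(.2)
save("scene",(100,130,360,325),"tipR.png");st()
E
```

```text
10 22.6 [1.  0.4 1.5] | 20 23.3 [-0.5  0.4  0.1] | 30 24.1 [ 0.1 -0.5  0.1] | 40 24.8 [-0.   0.2 -0.3] | 50 25.5 [ 0.3 -1.1  0.2] | 60 26.2 [-1.4 -0.4  0.7] | 71 27.0 [-2.4 -0.9  0.7] | 
27.27 [ 449.5 -111.1   57.7] F [-3.   0.1  1.2] gw 0.216 gf 1.2210440263152122
```

View pics/tipR.png

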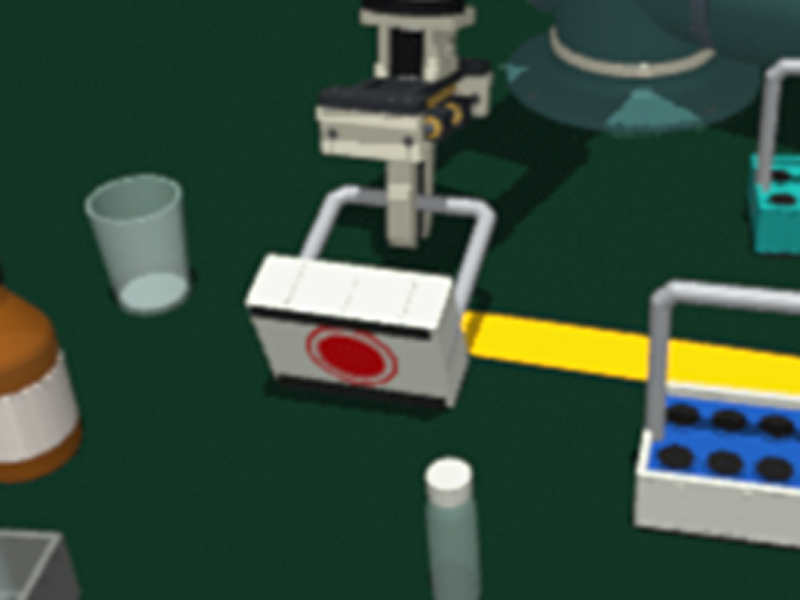

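The stamp is on the right underside, red ring and disc at (350,355). I set that carrier back down, then push it from behind with both fingers spread along its rear wall so that it squares up with the tape.

```bash
python3 - <<'E'
from h import *
tip(R_,[60,50,40,30,20,10],50);tip(R_,[4,0],20)
bot.move_gripper(.37);st()
p=np.array(bot.get_obs()["tool_pos"]);bot.servo_line([p[0],p[1],280],feed=150)
bot.move_gripper(.8)
r,z,u=rot(-2.6,-7,False)
q0=np.array([681,-123.,22])
for flip in(0,1):
    rr=(Rn.from_rotvec(r)*Rn.from_euler("z",180*flip,degrees=True)).as_rotvec()
    j=bot.solve_ik(q0,rr);print(flip,None if j is None else np.round(j,2))
save("top",(280,100,480,250),"setR.png")
E
```

```text
60 28.0 [-0.1  0.4  0.3] | 50 28.7 [-0.6  0.6 -0. ] | 40 29.4 [ 0.4 -0.4 -0.6] | 30 30.0 [-0.1  0.2  0.7] | 20 30.7 [0.5 0.  0.8] | 10 31.4 [ 1.4 -0.2  0.8] | 
4 32.3 [ 0.1 -0.1 -0.7] | 0 33.0 [-1.3 -0.8  0.3] | 
33.45 [ 612.3 -116.5  115. ] F [-0.7  0.5  0.3] gw 0.367 gf 0.0
0 [-0.21  0.34  1.51 -0.02  1.41 -1.73]
1 [-0.21  0.34  1.51 -0.02  1.41  1.41]
```

View pics/setR.png

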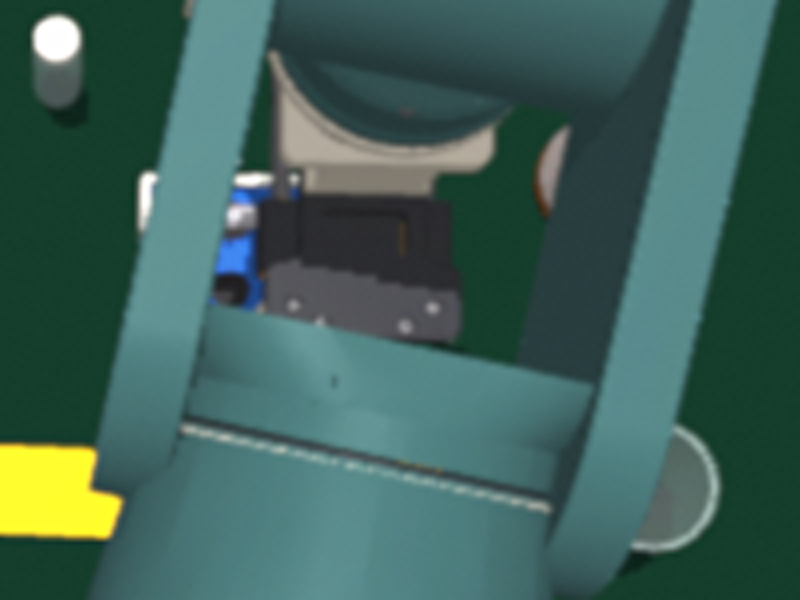

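The arm mostly hides the right carrier, but its rear-left corner at (145,175) is about where it was. The vial at (57,60) is standing. Now the push.

```bash
python3 - <<'E'
from h import *
r,z,u=rot(-2.6,-7,False)
rr=(Rn.from_rotvec(r)*Rn.from_euler("z",180,degrees=True)).as_rotvec()
q0=np.array([681,-123.,22])
bot.movep([681,-123,280],rr)
print(bot.servo_line([681,-123,130],feed=180),bot.servo_line(q0,feed=90,max_force=8));st()
q1=q0+u*(574.5-681)
bot.servo_line(q0+u*-20,feed=40);st()
bot.servo_line(q1,feed=35);st();bot.sleep(.2)
bot.servo_line(q1+u*25,feed=60);st()
p=q1+u*25;bot.servo_line([p[0],p[1],270],feed=150)
bot.movep([560,-420,330],rr);st()
f=bot.grab_frame("top");cv2.imwrite("pics/after.png",cv2.resize(f[130:245,180:400,::-1],(792,414),interpolation=cv2.INTER_CUBIC))
E
```

```text
False False
39.33 [ 681.3 -123.1   22.7] F [-0.2  0.3 -0.5] gw 0.801 gf 0.0
39.98 [ 660.9 -122.1   22.1] F [ 0.7 -0.7  0.2] gw 0.799 gf 0.0
42.6 [ 574.7 -118.2   22. ] F [ 0.9  0.7 -0.2] gw 0.797 gf 0.7937853402108885
43.37 [ 599.6 -119.3   21.7] F [0.3 0.7 0.4] gw 0.8 gf 0.0
46.35 [ 560.5 -418.9  329.8] F [ 0.2 -0.1 -0.8] gw 0.802 gf 0.0
```

View pics/after.png

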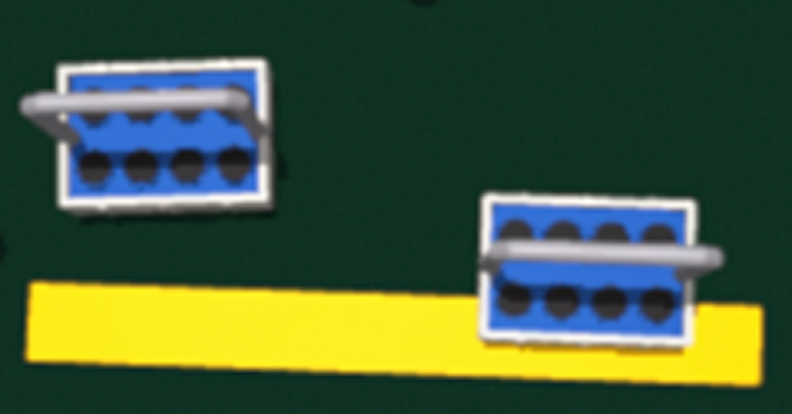

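```bash
python3 - <<'E'
from h import *
cr=lambda p:(180+(p[0]+.5)/3.6-.5,130+(p[1]+.5)/3.6-.5)
for P in([(482,193),(695,201),(692,347),(481,340)],[(57,65),(267,59),(271,205),(58,207)]):
    TL,TR,BR,BL=q=np.array([ray("top",cr(p),46) for p in P])[:,:2]
    w=(TL+BL-TR-BR)/2;c=q.mean(0);a=np.arctan2(-w[0],w[1]);F=c-45*np.array([np.cos(a),np.sin(a)])
    print(c.round(1),np.degrees(a).round(1),"front",F.round(1),"tape centre x there",482.7+.045*(F[1]-12.3))
save("scene",(0,0,560,420),"final.png")
E
```

```text
[ 518.9 -111.6] -2.8 front [ 474.  -109.4] tape centre x there 477.2225250112431
[609.6 156.3] 0.2 front [564.6 156.1] tape centre x there 489.17201117972917
```

View pics/final.png

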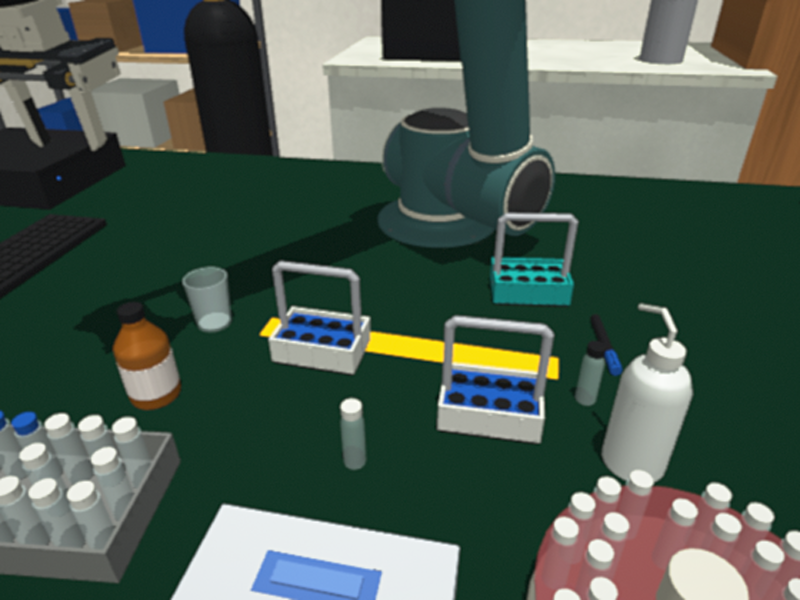

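The stamped carrier at (320,340) stands on the tape, its front edge 3 mm from the tape's centre line and square to within 0.3°. The left carrier at (490,405) is where it stood, and everything else is undisturbed. I'm handing in.

```bash
python3 -c "
from cell import bot
print(bot.hand_in())"
```

```text
the job is handed in; nothing more can be done
None
```

I tipped both carriers about 70° and set them back on their feet; the stamp was under the right one, which now stands square on the tape with the left one back where it stood, and the job is handed in.

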